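# File a test-card cassette into the kit's row and close the row

### The arm

A 6-joint arm with a two-finger parallel gripper is mounted at the origin on the work surface. World frame = base frame: x ahead of the robot, y to its left, z up, the work surface at z = 0. Lengths are in mm, angles in rad, forces in N, time in s.
With the tool pointing down it reaches from about 275 to 1000 mm from the base axis. Payload 8.4 kg.
Tool frame: the origin (TCP) lies between the finger pads; the fingertips stand 11 mm ahead of it and the grasp point (between the pads) lies 8 mm behind it; z points along the fingers, y is the direction in which the jaws open and shut (so a half turn about z gives the same grasp; the last joint's range is limited). The gripper opens to 85 mm and grips with 20 to 120 N. Pads are 22 mm wide; open, the fingers measure 114 mm over their backs; the gripper's body (76 mm by 85 mm) begins 54 mm behind the grasp point. The pads swing forward as they close: fully open they stand 13 mm farther back than shut.
Start: joints at [-1.153, 0.353, 1.633, -0, 1.155, -0.002], TCP at [254.735, -570.735, 242.281] pointing down, gripper open.
Joint ranges: [-2.63, 2.63], [-0.92, 2.1], [0.06, 2.66], [-1.3, 4.44], [0, 2.69], [-3.02, 3.02]. Speed limits (rad/s): [2.22, 2.22, 2.79, 3.14, 3.14, 3.14].

### API

Orientations are given as [roll, pitch, yaw] about the fixed x, y, z axes, in that order (R = Rz(yaw) Ry(pitch) Rx(roll)).
In Python, from rig import r, eyes gives the robot as it stands. The module is installed in compiled form; this text tells all that it offers.
- The arm moves only by the tool servo_tool, never from a script. Its argument "rows" is a list of rows, each a list of 3 entries, a list of its own where there are three numbers: the shift along the world's x, y, z in cm, then the turn about the world's z in rad, then the finger opening in cm, from 0 to 8.54. A call has 1 to 5 rows; each row shifts and turns the commanded pose from where the row before left it; what a row does not reach is not made up. A row lasts 1/12 s, in which the tool goes at most 41.7 mm and 7.16 degrees, less where a joint would pass 70% of its speed; a pose out of reach is approached as far as the arm can. A call is refused whole if a number of a shift passes 4.17 or a number of a turn 0.125, either way. A call with a gripper value outside its range is refused whole. The fingers move at their own pace and stop on an object; "squeeze" is the grip in N (left out, the last holds). Time passes only in rows, so rows that do not move let the fingers close. It gives the time, the measured TCP pose, the force and the opening at its end, in the units of the state.
- r.sense(): the state, without advancing time (a new reading comes with each control period).
- eyes.grab_frame(name): name is "side" or "top" or "wrist"; returns a dict with "frame" (400x640x3 uint8, red, green, blue), "depth" (400x640 float32, mm along the optical axis (not along the pixel's ray), 0 where there is no reading), "vertical_fov" (degrees; the focal length in pixels is half the picture's height over the tangent of half this angle, whatever the lens; pixels are square), "cx", "cy" (the principal point, pixels), "camera_from_world" (4x4, takes a point from world to camera coordinates); the wrist camera has in their place "hand_eye" (4x4, takes a point from camera to tool coordinates, whose origin is the TCP and whose axes are the flange's). Camera axes: x right, y down, z forward; pixel columns grow to the right and rows downward; lengths in mm; the calibration is good to about 2 mm. A picture is of the moment at which its call begins: read the wrist's pose just before it.
- r.sign_off(): hands the job in, once; it reports no verdict.
The state is a dict: "clock": time; "qpos": joint angles; "qvel": joint speeds; "joint_efforts": joint torques, N m; "eef_pos": TCP position; "tcp_rot": TCP orientation; "contact_force": force on the tool from outside, world axes, zero at the start; "wrist_torque": the same for the moment, N m; "opening": opening from 0.0 (shut) to 1.0 (fully open).
Only numpy, scipy, OpenCV 4.12 (cv2) and the standard library are available. Lean on these libraries where they do the work, as an engineer would, in place of code of your own. Each camera call takes 0.05 s, during which the arm holds its last target.

### The job

Pick up the loose test-card cassette with the grip fin and file it upright in the tray's row, between the low cassette and the tall one next to it: push it straight down into the narrow gap so that it spreads them, until it stands fully home on the tray floor. Then slide the tray's follower plate up against the row until all four cassettes stand upright and snug with no play, and let go. Leave the jars and the other things on the bench where they are.

Things in the scene. Friction and masses are not known exactly. Their poses are not given: they have to be found in the camera images.
- cassette_center (a point): Centre (56.5 mm above the foot) of the loose light-grey cassette standing alone on the bench, 113 mm high with its fin. Body 90 mm long (x), 28 thick (y), 75 high; its long edges at foot and top are bevelled on both sides, from 28 mm thick to a 14 mm flat over 12 mm of height. About 0.14 kg. Axes: z up, y through its thickness, x along its length.
- fin_grip (a point): Middle of the upper part of that cassette's grip fin, 99 mm above its foot. The fin stands upright on the middle of the body's top: 40 mm long (x), 10 mm thick (y), from 75 to 113 mm above the foot. Pinch it across its 40 mm length (along x) with the fingertips above the body's top, so that they also clear the neighbours in the row. Same axes.
- low_center (a point): Centre (29 mm above the foot) of the row's low cassette: light grey, 90 long x 28 thick x 58 mm high, no fin, same bevels at the top only (flat foot), about 0.26 kg. Loose, standing in the tray at one end of the row (either end). Axes: z up, y through its thickness, x along its length.
- mid_center (a point): Centre (37.5 mm above the foot) of the tall cassette in the middle of the row: light grey, 90 x 28 x 75 mm, no fin, bevelled at the top only, loose, about 0.26 kg. The gaps beside it are 6 to 10 mm; the slick cassettes slide or tip aside when one is wedged in (a few newtons). Axes: z up, y through its thickness, x along its length.
- far_center (a point): Centre (37.5 mm above the foot) of the other tall cassette, at the end of the row opposite to the low one; same shape as the middle one, loose. Axes: z up, y through its thickness, x along its length.
- tray: Grey plastic file tray fixed to the bench; origin on the bench under the middle of the row, which runs along its y axis (z up). Floor 6 mm thick; side walls 26 mm high, 100 mm apart inside (x = -50 to 50 mm); a fixed end plate 62 mm high has its inner face at y = -60 mm; floor and walls run on to y = 135 mm, open at that end.
- follower (a joint): Travel (m) of the aluminium follower plate along the tray: 0 is fully back (its face to the row at tray y = +72 mm); it grows as the plate slides toward tray -y, up to 0.05. With four cassettes snug it reads about 0.020. It stays where it is left; sliding it takes about 2 N, more with cassettes before it.
- follower_tab (a point): On the rear face (+y side, away from the row) of the follower's finger tab, 100 mm above the bench. The tab is the plate's upright upper part: 40 mm wide (x), 5 mm thick, 75 to 118 mm above the bench. The space behind it is free, so shut fingers can push it toward tray -y. Same axes as the tray.
- jar0: A bystander: clear sample jar with white lid, 56 mm across, 62 mm high; origin at its foot.
- jar1: A bystander: the same kind of jar; origin at its foot.
- jar2: A bystander: the same kind of jar; origin at its foot.
- card_box: A bystander: flat cardboard box 70 x 110 x 28 mm; origin at its underside.
- beaker: A bystander: glass beaker 60 mm across, 80 mm high; origin at its foot.
- marker: A bystander: black marker lying on the bench, 12 mm thick, 130 mm long; origin at its underside.
Not all that is in view belongs to the job. Leave any yellow look-alike of the tray alone.

How it is judged:
By the outcome, as a careful person would: the job done as asked, in the order asked, and still so for the second after the job is handed in, with the robot touching nothing.
It also fails if it takes over 61 s, if anything falls off the work surface, if the arm or the gripper's body presses on something with over 40 N, if the wrist force passes 120 N, or if a joint passes its speed limit or range.

## Working session

There is one attempt and no reset: what is moved stays moved. The work goes in short steps, Python scripts to look and compute and a tool call to move; the robot and the scene stay as the last step left them, time stands still between calls to the robot, and variables do not carry over. Pictures are saved under pics/ and viewed, and the job is handed in when it is done.

Besides the shell and the picture viewer there is one more tool, called after "Request:" by a JSON object that holds its "op" and its "data". servo_tool: Moves the arm, as the interface text tells. Its arguments: {"type":"object","properties":{"rows":{"type":"array"},"squeeze":{"type":"number"}},"required":["rows"]}

```bash
mkdir -p pics; cat > h.py <<'E'
import numpy as np, cv2
from rig import r, eyes
def grab(n,tag):
    s=r.sense(); d=eyes.grab_frame(n)
    cv2.imwrite(f'pics/{tag}.png',cv2.cvtColor(d['frame'],cv2.COLOR_RGB2BGR))
    np.savez(f'pics/{tag}.npz',**{k:v for k,v in d.items()},eef=s['eef_pos'],rot=s['tcp_rot'])
    return s,d
E
python3 - <<'E'
from h import *
for n in('top','side','wrist'):
    s,d=grab(n,n+'0')
    print(n,d['vertical_fov'],d['cx'],d['cy'],np.round(d.get('camera_from_world',d.get('hand_eye')),3).tolist(),(d['depth']>0).mean())
print(s)
E
```

```text
top 43.173304419620116 319.41380480884766 203.86457063636237 [[0.009, -1.0, 0.009, 38.684], [-0.992, -0.01, -0.124, 454.532], [0.125, -0.008, -0.992, 1305.146], [0.0, 0.0, 0.0, 1.0]] 0.99605859375
side 45.633509519624376 314.9896513201022 197.32857834688934 [[-0.896, -0.443, -0.015, 436.394], [-0.3, 0.633, -0.714, 188.52], [0.326, -0.635, -0.7, 1211.634], [0.0, 0.0, 0.0, 1.0]] 0.9961953125
wrist 60.28801335996016 319.66153973913595 203.4186066268373 [[0.001, -0.954, -0.299, 75.802], [1.0, 0.001, 0.001, 0.603], [-0.0, -0.299, 0.954, -132.777], [0.0, 0.0, 0.0, 1.0]] 0.9961484375
{'clock': 0.1, 'qpos': array([-1.15338858e+00,  3.53590002e-01,  1.63403334e+00,  2.74973262e-05,
        1.15519059e+00, -2.37256886e-03]), 'qvel': array([ 0.00055666, -0.00123918, -0.00165336,  0.0006042 , -0.00104433,
       -0.00148949]), 'joint_efforts': array([ 6.23506367e-04, -6.06359053e+01, -3.42819285e+01,  2.41806617e-05,
        3.98394870e-03,  2.02529100e-05]), 'eef_pos': array([ 254.58776538, -570.36443194,  241.64110797]), 'tcp_rot': array([-3.14037144e+00, -2.80404373e-05,  4.19769182e-01]), 'contact_force': array([0.68260064, 0.28075494, 0.26004072]), 'wrist_torque': array([-0.0445388 ,  0.02094431,  0.01331607]), 'opening': 1.0012303097582795}
```

View pics/top0.png

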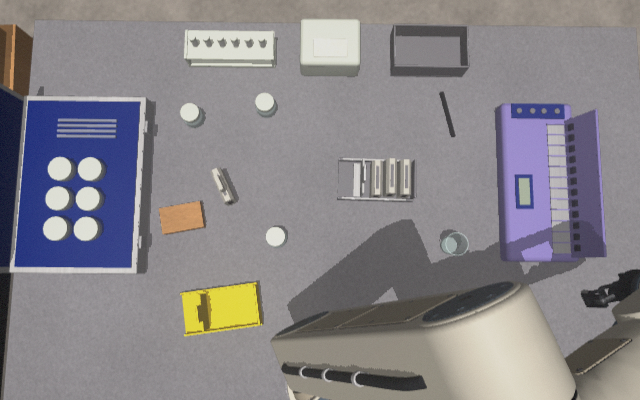

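View pics/side0.png

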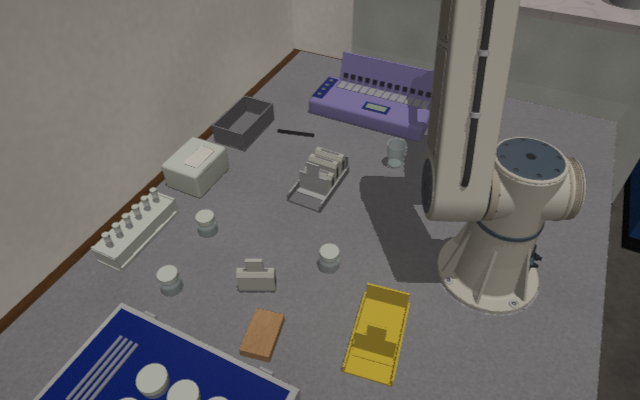

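The top view shows the loose cassette at about (223,186) and the tray at about (376,180), its row running along image x. The yellow look-alike is at (222,308). I'll zoom in next.

```bash
cat >> h.py <<'E'
def world(d):
    if hasattr(d,'files'): d={k:d[k] for k in d.files}
    D=d['depth']; H,W=D.shape; f=H/2/np.tan(np.radians(float(d['vertical_fov']))/2)
    u,v=np.meshgrid(np.arange(W),np.arange(H))
    P=np.stack([(u-d['cx'])/f*D,(v-d['cy'])/f*D,D],-1)
    if 'camera_from_world' in d: T=np.linalg.inv(d['camera_from_world'])
    else:
        from scipy.spatial.transform import Rotation as R
        M=np.eye(4); M[:3,:3]=R.from_euler('xyz',d['rot']).as_matrix(); M[:3,3]=d['eef']; T=M@d['hand_eye']
    return P@T[:3,:3].T+T[:3,3]
def zoom(tag,x0,x1,y0,y1,k,out):
    im=cv2.imread(f'pics/{tag}.png')[y0:y1,x0:x1]
    cv2.imwrite(f'pics/{out}.png',cv2.resize(im,None,fx=k,fy=k,interpolation=cv2.INTER_CUBIC))
E
python3 - <<'E'
from h import *
zoom('top0',330,430,150,210,8,'zt'); zoom('top0',190,270,150,220,8,'zc'); zoom('side0',230,360,140,300,3.7,'zs')
d=np.load('pics/top0.npz'); P=world(d)
print('bench z',np.median(P[120:140,300:330,2]), P[225,330])
for v in (165,172,180,188): print(v,[(u,P[v,u].round().astype(int).tolist()) for u in range(336,420,3)])
Q=P[150:220,195:255].reshape(-1,3); 
for a,b in((15,60),(65,82),(100,125)):
    m=(Q[:,2]>a)&(Q[:,2]<b)&(Q[:,1]<330); print(a,m.sum(),Q[m].mean(0),cv2.minAreaRect(Q[m][:,:2].astype('f4')))
E
```

```text
bench z 0.8302266061908767 [ 4.00899723e+02  1.38801681e+01 -2.72369362e-01]
165 [(336, [565, -1, 0]), (339, [563, -9, 11]), (342, [563, -17, 7]), (345, [564, -26, 6]), (348, [563, -33, 10]), (351, [564, -42, 8]), (354, [563, -50, 10]), (357, [563, -58, 9]), (360, [563, -66, 10]), (363, [550, -68, 75]), (366, [564, -82, 10]), (369, [564, -90, 9]), (372, [555, -93, 54]), (375, [551, -99, 70]), (378, [553, -108, 62]), (381, [554, -116, 60]), (384, [559, -128, 33]), (387, [551, -130, 74]), (390, [549, -136, 82]), (393, [550, -145, 78]), (396, [551, -153, 75]), (399, [556, -165, 49]), (402, [551, -168, 76]), (405, [550, -175, 80]), (408, [549, -182, 85]), (411, [563, -202, 18]), (414, [555, -202, 60]), (417, [568, -223, -5])]
172 [(336, [546, -2, -2]), (339, [545, -9, 4]), (342, [544, -17, 7]), (345, [544, -26, 8]), (348, [544, -33, 10]), (351, [544, -42, 10]), (354, [544, -50, 10]), (357, [544, -58, 11]), (360, [543, -65, 19]), (363, [526, -65, 104]), (366, [545, -82, 6]), (369, [545, -91, 5]), (372, [535, -93, 58]), (375, [534, -100, 64]), (378, [535, -108, 61]), (381, [535, -116, 59])
[... 1345 characters left out ...]
491, -129, 76]), (390, [491, -136, 78]), (393, [490, -143, 82]), (396, [492, -153, 72]), (399, [494, -162, 59]), (402, [491, -167, 78]), (405, [491, -174, 80]), (408, [490, -181, 87]), (411, [500, -201, 22]), (414, [494, -201, 60]), (417, [504, -222, -4])]
15 88 [483.2331948  279.45489079  38.56404079] ((497.2743835449219, 281.52593994140625), (91.19031524658203, 25.578594207763672), 8.40424919128418)
65 262 [495.03988567 292.61511747  72.81924328] ((496.9831848144531, 295.0545349121094), (91.03654479980469, 28.020917892456055), 25.85353660583496)
100 76 [496.33293268 294.70577608 112.94559299] ((496.728515625, 295.26849365234375), (41.60469055175781, 10.371691703796387), 25.282752990722656)
```

```bash
sleep 3
```

```text
(no output)
```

View pics/zt.png

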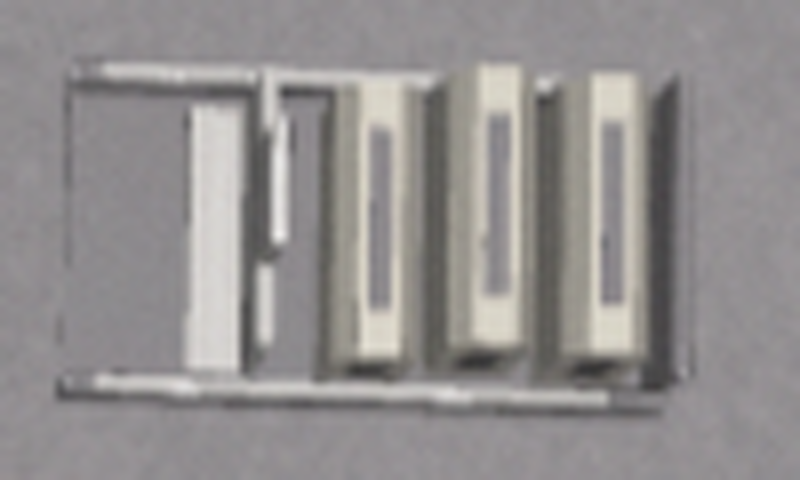

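View pics/zs.png

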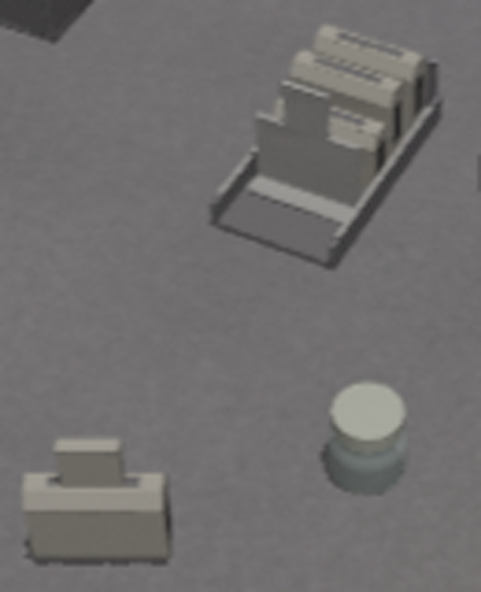

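View pics/zc.png

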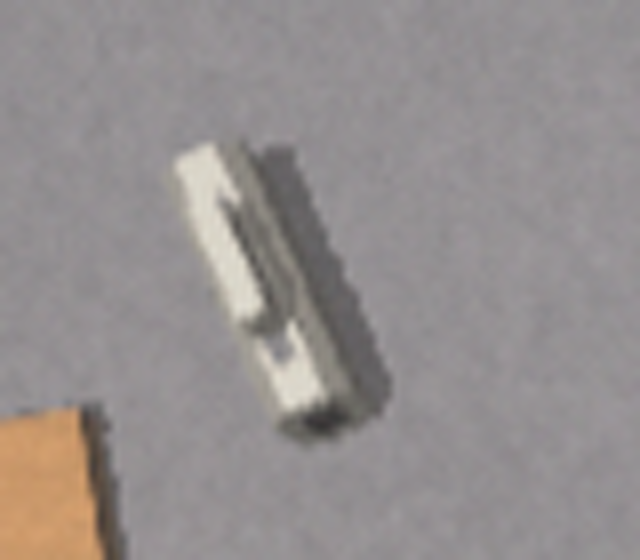

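The loose cassette is at about (497,295) with yaw about 0.445 rad. In the tray the low cassette is beside the follower, and the end plate is at the −y end. I'll pass over the tray for a wrist view on the way.

Request:
{"op": "servo_tool", "data": {"rows": [[[1.95, 3.36, 0], 0.082, 8.5], [[1.95, 3.36, 0], 0.082, 8.5], [[1.95, 3.36, 0], 0.082, 8.5], [[1.95, 3.36, 0], 0.082, 8.5], [[1.95, 3.36, 0], 0.082, 8.5]]}}

```text
clock: 0.57
eef_pos: [352.6, -401.0, 242.1]
tcp_rot: [-3.141, -0.0, 0.833]
contact_force: [1.1, -0.0, 0.3]
opening: 0.995
```

Request:
{"op": "servo_tool", "data": {"rows": [[[1.95, 3.36, 0], 0.082, 8.5], [[1.95, 3.36, 0], 0.082, 8.5], [[1.95, 3.36, 0], 0.082, 8.5], [[1.95, 3.36, 0], 0.082, 8.5], [[1.95, 3.36, 0], 0.082, 8.5]]}}

```text
clock: 0.98
eef_pos: [450.2, -232.9, 242.3]
tcp_rot: [3.142, 0.0, 1.244]
contact_force: [0.2, -1.2, 0.7]
opening: 0.998
```

Request:
{"op": "servo_tool", "data": {"rows": [[[1.95, 3.36, 0], 0.082, 8.5], [[1.95, 3.36, 0], 0.082, 8.5], [[1.95, 3.36, 0], 0.082, 8.5], [[1.95, 3.36, 0], 0.082, 8.5], [[0, 0, 0], 0, 8.5]]}}

```text
clock: 1.4
eef_pos: [530.5, -95.3, 242.3]
tcp_rot: [3.14, -0.002, 1.576]
contact_force: [-0.6, 0.1, 0.4]
opening: 0.991
```

```bash
python3 - <<'E'
from h import *
s,d=grab('wrist','w1'); print(s['clock'],s['eef_pos'],s['tcp_rot'],s['qpos'],abs(s['qvel']).max())
E
```

```text
1.4 [530.51520506 -95.26436277 242.33381779] [ 3.13980223e+00 -1.85373502e-03  1.57633373e+00] [-0.1817849   0.21882395  1.81835924  0.0024141   1.10299675 -0.1884077 ] 0.07737747820004565
```

View pics/w1.png

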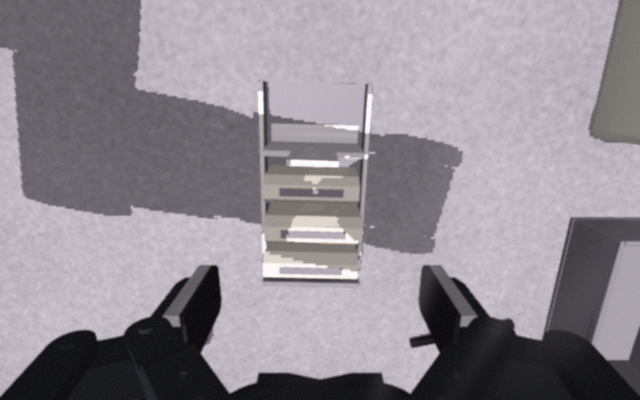

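Wrist view: the tray spans cols 262–370 and rows 80–283. The follower is at row ~152, low ~185, mid ~225, far ~262. Next I'll measure these.

```bash
python3 - <<'E'
from h import *
zoom('w1',240,400,70,300,3,'w1z')
d=np.load('pics/w1.npz'); P=world(d)
print('bench',np.median(P[300:320,260:380,2]))
for u in (272,300,316,340,352):
    print(u,[(v,P[v,u].round().astype(int)[1:].tolist()) for v in range(76,292,3)])
for v in (95,110,125,140):
    print(v,[(u,P[v,u].round().astype(int)[[0,2]].tolist()) for u in list(range(256,274,1))+list(range(360,378,1))])
E
```

```text
bench 1.1946930688968678
272 [(76, [0, -1]), (79, [-3, 1]), (82, [-7, 8]), (85, [-9, 8]), (88, [-12, 7]), (91, [-15, 7]), (94, [-18, 8]), (97, [-21, 7]), (100, [-24, 7]), (103, [-27, 9]), (106, [-30, 7]), (109, [-33, 6]), (112, [-36, 8]), (115, [-39, 6]), (118, [-42, 7]), (121, [-45, 7]), (124, [-48, 13]), (127, [-51, 12]), (130, [-54, 10]), (133, [-57, 12]), (136, [-60, 13]), (139, [-63, 12]), (142, [-65, 22]), (145, [-65, 44]), (148, [-65, 63]), (151, [-66, 76]), (154, [-68, 75]), (157, [-83, 7]), (160, [-86, 7]), (163, [-89, 7]), (166, [-91, 15]), (169, [-91, 30]), (172, [-91, 43]), (175, [-92, 53]), (178, [-94, 56]), (181, [-96, 61]), (184, [-98, 63]), (187, [-101, 66]), (190, [-104, 66]), (193, [-106, 66]), (196, [-109, 65]), (199, [-112, 66]), (202, [-119, 54]), (205, [-127, 39]), (208, [-126, 51]), (211, [-126, 59]), (214, [-126, 69]), (217, [-128, 71]), (220, [-129, 76]), (223, [-131, 78]), (226, [-133, 82]), (229, [-136, 82]), (232, [-139, 82]), (235, [-142, 81]), (238, [-144, 83]), (241, [-149, 79]), (244, [-163, 55]), (247, [-163, 62]), (250, [-164, 68]), (253, [-165, 71])
[... 7285 characters left out ...]
4, [588, 2]), (375, [589, 2]), (376, [590, 1]), (377, [591, 3])]
140 [(256, [462, 0]), (257, [463, 2]), (258, [464, 2]), (259, [470, 27]), (260, [471, 29]), (261, [472, 29]), (262, [473, 29]), (263, [474, 28]), (264, [475, 26]), (265, [474, 18]), (266, [475, 13]), (267, [475, 7]), (268, [476, 7]), (269, [477, 8]), (270, [478, 7]), (271, [480, 11]), (272, [481, 12]), (273, [482, 13]), (360, [573, 8]), (361, [574, 7]), (362, [575, 13]), (363, [575, 22]), (364, [575, 26]), (365, [576, 29]), (366, [577, 29]), (367, [578, 28]), (368, [579, 29]), (369, [584, 1]), (370, [585, 0]), (371, [586, 2]), (372, [587, 0]), (373, [588, 2]), (374, [589, -1]), (375, [590, 1]), (376, [591, 2]), (377, [592, 1])]
```

```bash
sleep 1
```

```text
(no output)
```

View pics/w1z.png

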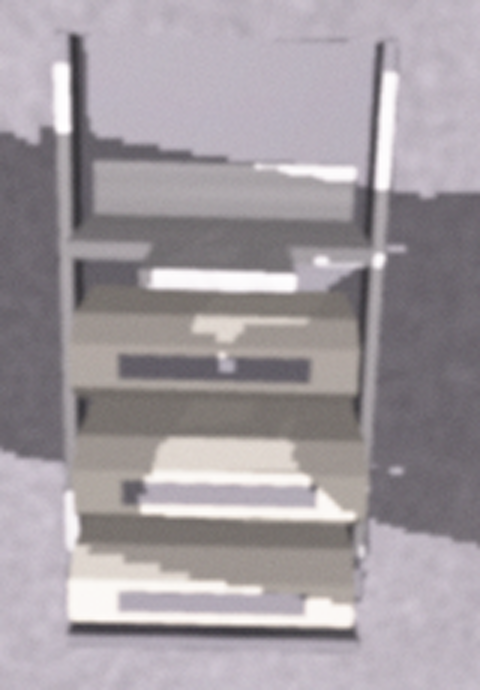

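The depth is good. Tray centre is x≈525 and the insertion gap centre is y≈−122, with tray yaw ≈ −0.01. Next I'll move above the loose cassette.

Request:
{"op": "servo_tool", "data": {"rows": [[[-0.34, 3.9, 0], 0.044, 8.5], [[-0.34, 3.9, 0], 0.044, 8.5], [[-0.34, 3.9, 0], 0.044, 8.5], [[-0.34, 3.9, 0], 0.044, 8.5], [[-0.34, 3.9, 0], 0.044, 8.5]]}}

```text
clock: 1.87
eef_pos: [510.0, 95.2, 242.2]
tcp_rot: [-3.141, 0.0, 1.788]
contact_force: [0.8, 0.2, -0.4]
opening: 0.996
```

Request:
{"op": "servo_tool", "data": {"rows": [[[-0.34, 3.9, 0], 0.044, 8.5], [[-0.34, 3.9, 0], 0.044, 8.5], [[-0.34, 3.9, 0], 0.044, 8.5], [[-0.34, 3.9, 0], 0.044, 8.5], [[-0.34, 3.9, 0], 0.044, 8.5]]}}

```text
clock: 2.28
eef_pos: [493.4, 290.3, 242.2]
tcp_rot: [-3.141, 0.001, 2.008]
contact_force: [1.7, -0.4, 0.2]
opening: 0.999
```

Request:
{"op": "servo_tool", "data": {"rows": [[[0, 0, 0], 0, 8.5], [[0, 0, 0], 0, 8.5]]}}

```text
clock: 2.45
eef_pos: [493.4, 290.4, 241.9]
tcp_rot: [-3.141, 0.0, 2.009]
contact_force: [0.3, 0.2, 0.1]
opening: 1.001
```

```bash
python3 - <<'E'
from h import *
s,d=grab('wrist','w2'); print(s['clock'],s['eef_pos'],s['tcp_rot'],abs(s['qvel']).max())
d=np.load('pics/w2.npz'); P=world(d); Q=P.reshape(-1,3)
near=np.hypot(Q[:,0]-497,Q[:,1]-295)<65
print('bench',np.median(Q[near&(Q[:,2]<8)][:,2]))
for a,b in((74,82),(110,122)):
    m=near&(Q[:,2]>a)&(Q[:,2]<b); R=cv2.minAreaRect(Q[m][:,:2].astype('f4')); print(a,m.sum(),Q[m].mean(0),R)
    q=Q[m][:,:2]-Q[m][:,:2].mean(0); w,V=np.linalg.eigh(q.T@q); print(np.degrees(np.arctan2(V[1,1],V[0,1])))
E
```

```text
2.45 [493.40114905 290.36505468 241.87875252] [-3.14086132e+00  4.02208728e-04  2.00945588e+00] 0.044636754202763064
bench 1.2478561260440983
74 1216 [495.9829036  296.63319606  76.18708137] ((497.14349365234375, 295.57220458984375), (90.03844451904297, 17.694494247436523), 25.27011489868164)
-154.2499691500289
110 709 [496.92071994 295.38771517 113.97869561] ((497.2875061035156, 294.9903564453125), (39.9130744934082, 10.791108131408691), 25.324111938476562)
-154.81521065681682
```

View pics/w2.png

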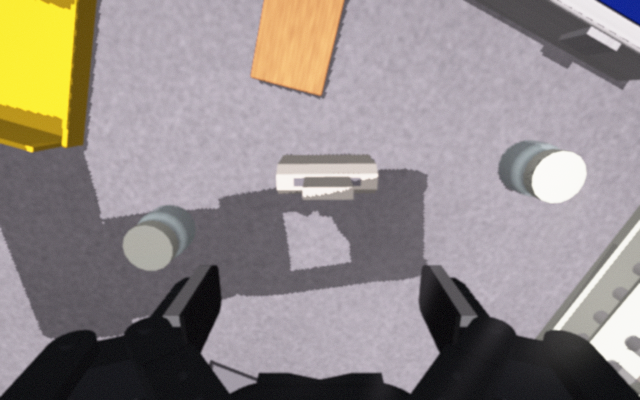

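Wrist view: the cassette spans cols 277–378, rows 155–198. Its fin centre is at (497.1, 295.2) with yaw 25.3°, which agrees with the top view. Now I'll descend and grip.

Request:
{"op": "servo_tool", "data": {"rows": [[[0.37, 0.49, -3.0], 0.003, 8.5], [[0, 0, -3.5], 0, 8.5], [[0, 0, -3.5], 0, 8.0], [[0, 0, -3.0], 0, 7.0], [[0, 0, -1.5], 0, 6.5]], "squeeze": 45}}

```text
clock: 2.92
eef_pos: [495.9, 291.1, 93.7]
tcp_rot: [-3.136, 0.001, 2.008]
contact_force: [-0.3, -0.0, 0.7]
opening: 0.76
```

Request:
{"op": "servo_tool", "data": {"rows": [[[0, 0, -0.6], 0, 6.0], [[0, 0, 0], 0, 5.0], [[0, 0, 0], 0, 4.5], [[0, 0, 0], 0, 3.8], [[0, 0, 0], 0, 3.0]]}}

```text
clock: 3.33
eef_pos: [498.4, 294.7, 92.8]
tcp_rot: [3.139, -0.0, 2.01]
contact_force: [0.4, -0.0, -0.1]
opening: 0.462
```

Request:
{"op": "servo_tool", "data": {"rows": [[[0, 0, 0], 0, 2.5], [[0, 0, 0], 0, 2.5], [[0, 0, 0], 0, 2.5]]}}

```text
clock: 3.58
eef_pos: [498.4, 295.0, 92.8]
tcp_rot: [3.139, 0.0, 2.011]
contact_force: [-0.2, -1.8, 7.4]
opening: 0.461
```

Request:
{"op": "servo_tool", "data": {"rows": [[[0, 0, 1.0], 0, 2.5], [[0, 0, 3.0], 0, 2.5], [[0, 0, 4.0], 0, 2.5], [[0, 0, 3.0], 0, 2.5], [[0, 0, 0], 0, 2.5]]}}

```text
clock: 4.0
eef_pos: [500.4, 296.5, 208.5]
tcp_rot: [3.131, -0.001, 2.011]
contact_force: [1.1, 0.5, 0.2]
opening: 0.46
```

```bash
python3 - <<'E'
from h import *
s,d=grab('wrist','w3'); print(s['clock'],s['eef_pos'],s['tcp_rot'],s['contact_force'],s['wrist_torque'],s['opening'])
s,d=grab('side','s3');zoom('s3',200,330,180,320,4,'s3z')
E
```

```text
4.0 [500.41123411 296.46736173 208.50422265] [ 3.13139467e+00 -9.73965824e-04  2.01098040e+00] [1.11549688 0.47997635 0.19946212] [ 0.05742459 -0.07196194  0.01172618] 0.4598826918986288
```

View pics/s3z.png

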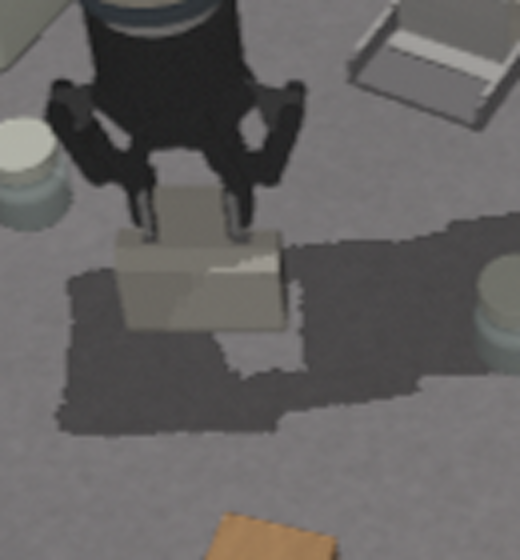

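View pics/w3.png

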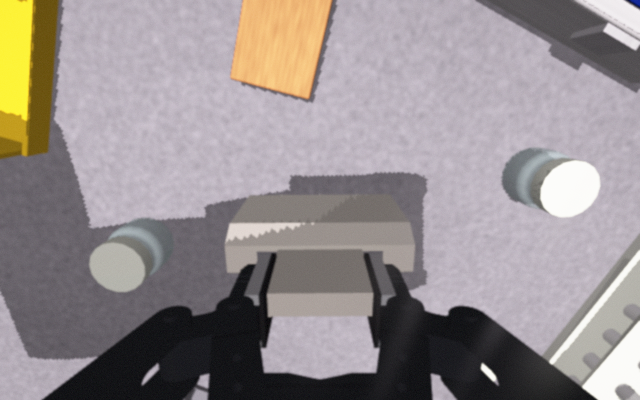

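The side and wrist views show the cassette held upright by its fin (wrist cols 225–415, rows 195–315). I'll carry it over the tray, high enough to clear the follower tab.

Request:
{"op": "servo_tool", "data": {"rows": [[[0.22, -3.6, 1.2], -0.041, 2.5], [[0.22, -3.6, 1.2], -0.041, 2.5], [[0.22, -3.8, 1.0], -0.041, 2.5], [[0.22, -3.8, 0.6], -0.041, 2.5], [[0.22, -3.8, 0], -0.041, 2.5]]}}

```text
clock: 4.52
eef_pos: [508.0, 107.1, 241.3]
tcp_rot: [-3.141, 0.0, 1.805]
contact_force: [1.0, -0.7, -1.8]
opening: 0.458
```

Request:
{"op": "servo_tool", "data": {"rows": [[[0.22, -3.8, 0], -0.041, 2.5], [[0.22, -3.8, 0], -0.041, 2.5], [[0.22, -3.8, 0], -0.041, 2.5], [[0.22, -3.8, 0], -0.041, 2.5], [[0.22, -3.8, 0], -0.041, 2.5]]}}

```text
clock: 4.93
eef_pos: [518.2, -83.1, 240.0]
tcp_rot: [-3.139, -0.001, 1.599]
contact_force: [0.9, 0.1, -0.9]
opening: 0.458
```

Request:
{"op": "servo_tool", "data": {"rows": [[[0.25, -4.1, 0], -0.042, 2.5], [[0, 0, 0], 0, 2.5], [[0, 0, 0], 0, 2.5]]}}

```text
clock: 5.18
eef_pos: [520.9, -124.3, 239.8]
tcp_rot: [-3.139, -0.001, 1.555]
contact_force: [-0.2, 0.5, -1.0]
opening: 0.459
```

```bash
cat > m.py <<'E'
from h import *
import sys
from scipy.spatial.transform import Rotation as R
tag=sys.argv[1]
s,d=grab('wrist',tag); print(s['clock'],s['eef_pos'].round(1),s['tcp_rot'].round(4),s['contact_force'].round(1),s['opening'])
P=world(np.load(f'pics/{tag}.npz'))
Q=P.reshape(-1,3); z=s['eef_pos'][2]
c=s['eef_pos']
m=(abs(Q[:,0]-c[0])<19)&(abs(Q[:,1]-c[1])<12)&(abs(Q[:,2]-z-20)<8)
print('fin',m.sum(),Q[m].mean(0).round(1),np.percentile(Q[m],[3,97],axis=0).round(1).tolist())
m=(abs(Q[:,0]-c[0])<44)&(abs(Q[:,1]-c[1])<30)&(abs(Q[:,2]-z+18)<16)
q=Q[m]; print('body',m.sum(),np.percentile(q,[2,98],axis=0).round(1).tolist())
for x0 in(485,505,545,565):
    k=q[(abs(q[:,0]-x0)<6)]
    for h in (-10,-14): 
        kk=k[abs(k[:,2]-z-h)<2]
        if len(kk): print(x0,h,kk.mean(0).round(1),len(kk))
E
python3 m.py w4
```

```text
5.1833 [ 520.9 -124.3  239.8] [-3.1390e+00 -5.0000e-04  1.5551e+00] [-0.2  0.5 -1. ] 0.4593090827542822
fin 3646 [ 520.8 -121.3  259.6] [[503.0, -127.7, 252.7], [538.7, -117.6, 262.1]]
body 8061 [[478.4, -126.8, 207.3], [563.4, -108.8, 236.7]]
485 -14 [ 484.2 -120.9  224.1] 144
505 -10 [ 505.9 -118.   229.9] 88
505 -14 [ 505.3 -117.7  225.5] 105
545 -10 [ 539.7 -118.2  230.1] 12
545 -14 [ 544.  -118.7  224.7] 47
565 -14 [ 562.1 -123.6  224. ] 38
```

View pics/w4.png

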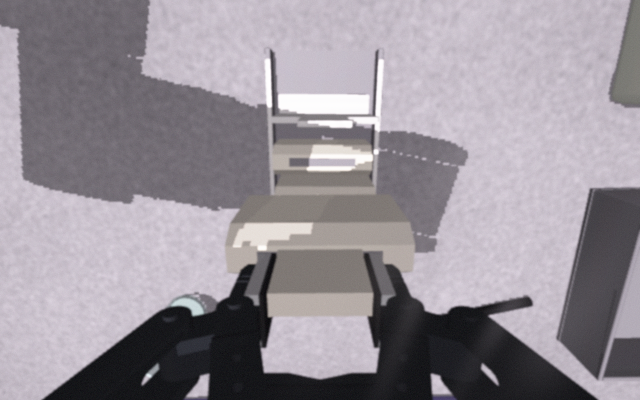

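The wrist view shows the held cassette at cols 228–415, with low and the follower visible above it. Its centre is measured at (520.8, −122.7), upright. I'll shift to (524.5, −120.5) and descend to just above the row.

Request:
{"op": "servo_tool", "data": {"rows": [[[0.37, 0.22, -1.0], 0, 2.5], [[0, 0, -2.0], 0, 2.5], [[0, 0, -2.0], 0, 2.5], [[0, 0, -0.8], 0, 2.5], [[0, 0, 0], 0, 2.5]]}}

```text
clock: 5.65
eef_pos: [524.1, -118.5, 180.6]
tcp_rot: [-3.137, -0.001, 1.561]
contact_force: [-0.2, 0.1, -0.7]
opening: 0.459
```

```bash
python3 m.py w5; python3 - <<'E'
from h import *
P=world(np.load('pics/w5.npz'))
for u in (285,320,350): print(u,[(v,P[v,u].round(1)[1:].tolist()) for v in range(60,230,6)])
s,d=grab('side','s5');zoom('s5',270,370,110,220,5,'s5z')
E
```

```text
5.65 [ 524.1 -118.5  180.6] [-3.1369e+00 -1.2000e-03  1.5609e+00] [-0.2  0.1 -0.7] 0.4589685804323452
fin 3651 [ 524.  -115.5  200.5] [[506.3, -121.8, 193.5], [542.0, -111.8, 203.0]]
body 8054 [[481.5, -121.1, 148.1], [566.7, -103.1, 177.4]]
485 -14 [ 484.7 -115.6  165. ] 140
505 -10 [ 507.8 -112.2  170.4] 53
505 -14 [ 506.  -111.8  166.1] 89
545 -10 [ 541.2 -112.3  170.7] 34
545 -14 [ 543.3 -112.2  165.9] 66
565 -14 [ 563.8 -115.9  164.9] 53
285 [(60, [-14.3, 5.8]), (66, [-19.0, 6.6]), (72, [-23.7, 7.2]), (78, [-28.4, 7.3]), (84, [-33.2, 7.9]), (90, [-37.9, 5.7]), (96, [-42.8, 7.9]), (102, [-47.6, 11.1]), (108, [-52.5, 11.4]), (114, [-57.4, 12.1]), (120, [-62.4, 11.6]), (126, [-65.1, 39.4]), (132, [-66.1, 76.7]), (138, [-78.1, 6.9]), (144, [-68.8, 117.7]), (150, [-88.6, 6.9]), (156, [-91.3, 23.2]), (162, [-91.3, 51.3]), (168, [-94.5, 58.6]), (174, [-97.9, 63.8]), (180, [-102.0, 65.7]), (186, [-106.4, 66.6]), (192, [-111.3, 65.4]), (198, [-103.0, 109.5]), (204, [-103.1, 121.7]), (210, [-103.4, 131.7]), (216, [-103.1, 142.5]), (222, [-103.2, 151.6]), (228, [-104.9, 155.4])]
320 [(60, 
[... 579 characters left out ...]
42.3]), (222, [-103.0, 152.4]), (228, [-105.0, 155.4])]
350 [(60, [-14.8, 5.5]), (66, [-19.6, 7.6]), (72, [-24.1, 6.2]), (78, [-28.9, 8.5]), (84, [-33.6, 7.3]), (90, [-38.4, 7.7]), (96, [-43.3, 7.2]), (102, [-48.1, 11.2]), (108, [-53.0, 10.9]), (114, [-57.8, 12.1]), (120, [-62.8, 11.5]), (126, [-65.9, 34.6]), (132, [-66.5, 75.9]), (138, [-66.0, 115.1]), (144, [-68.7, 120.4]), (150, [-89.0, 7.5]), (156, [-92.2, 20.3]), (162, [-92.3, 47.6]), (168, [-94.9, 58.1]), (174, [-98.3, 63.6]), (180, [-102.5, 65.2]), (186, [-107.1, 65.0]), (192, [-111.6, 65.7]), (198, [-103.4, 109.1]), (204, [-103.0, 122.7]), (210, [-103.5, 132.4]), (216, [-103.6, 142.0]), (222, [-103.2, 152.1]), (228, [-105.0, 155.5])]
```

View pics/s5z.png

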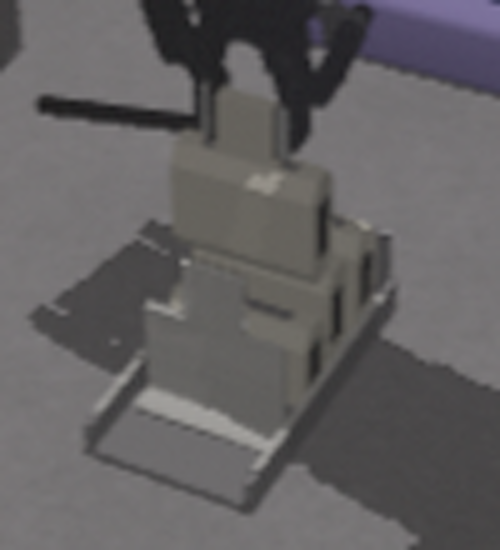

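View pics/w5.png

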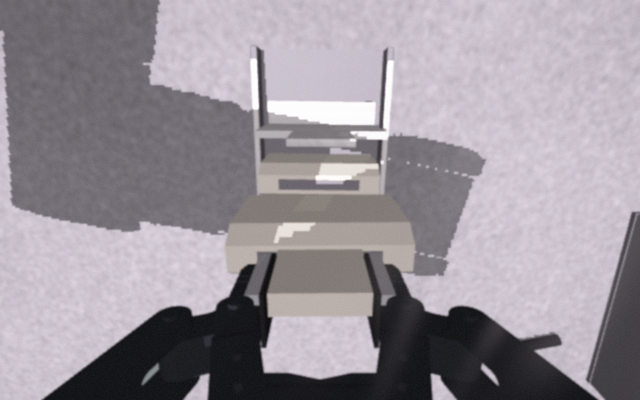

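The held cassette is upright, with its +y face at −103.2 and centre at about −117.2. I'll shift −3.3 mm and approach.

Request:
{"op": "servo_tool", "data": {"rows": [[[0, -0.33, 0], 0, 2.5], [[0, 0, -0.3], 0, 2.5], [[0, 0, -0.3], 0, 2.5], [[0, 0, 0], 0, 2.5]]}}

```text
clock: 6.08
eef_pos: [525.6, -123.6, 177.2]
tcp_rot: [3.141, -0.0, 1.559]
contact_force: [0.4, -0.2, -1.7]
opening: 0.456
```

```bash
python3 m.py w6; python3 - <<'E'
from h import *
P=world(np.load('pics/w6.npz'))
for u in (285,320,350): print(u,[(v,P[v,u].round(1)[1:].tolist()) for v in range(172,230,4)])
E
```

```text
6.0833 [ 525.6 -123.6  177.2] [ 3.1414 -0.      1.5585] [ 0.4 -0.2 -1.7] 0.45588583836736146
fin 3658 [ 525.5 -120.6  197. ] [[507.7, -127.0, 190.1], [543.4, -116.9, 199.6]]
body 8046 [[483.1, -126.2, 144.6], [568.1, -108.3, 174.0]]
485 -14 [ 486.1 -120.8  161.5] 88
505 -10 [ 508.2 -117.4  167.1] 46
505 -14 [ 506.8 -117.1  162.8] 65
545 -10 [ 542.  -117.5  167.3] 51
545 -14 [ 543.7 -117.2  162.7] 75
565 -14 [ 564.6 -121.9  161.5] 82
285 [(172, [-100.6, 65.3]), (176, [-103.3, 66.2]), (180, [-106.2, 66.6]), (184, [-109.6, 64.7]), (188, [-112.6, 65.2]), (192, [-118.8, 53.5]), (196, [-108.2, 101.3]), (200, [-108.2, 110.1]), (204, [-108.6, 117.0]), (208, [-108.5, 124.7]), (212, [-108.2, 132.7]), (216, [-108.6, 138.1]), (220, [-108.4, 144.8]), (224, [-108.5, 150.4]), (228, [-110.0, 152.0])]
320 [(172, [-100.9, 65.1]), (176, [-103.6, 66.1]), (180, [-107.1, 64.1]), (184, [-109.8, 65.2]), (188, [-112.5, 66.3]), (192, [-118.2, 56.8]), (196, [-108.6, 100.8]), (200, [-108.6, 109.7]), (204, [-108.6, 117.7]), (208, [-108.4, 125.7]), (212, [-108.3, 133.2]), (216, [-108.0, 140.4]), (220, [-108.1, 146.1]), (224, [-109.2, 149.1]), (228, [-110.2, 151.8])]
350 [(172, [-100.7, 67.0]), (176, [-103.9, 65.9]), (180, [-106.9, 65.7]), (184, [-110.1, 65.0]), (188, [-113.0, 65.3]), (192, [-118.9, 55.4]), (196, [-108.7, 101.2]), (200, [-108.6, 110.1]), (204, [-108.5, 118.6]), (208, [-108.5, 126.2]), (212, [-108.5, 133.1]), (216, [-108.7, 138.9]), (220, [-109.0, 144.2]), (224, [-109.3, 149.2]), (228, [-110.4, 151.9])]
```

Request:
{"op": "servo_tool", "data": {"rows": [[[-0.05, 0.14, 0], 0, 2.5], [[0, 0, -0.4], 0, 2.5], [[0, 0, -0.4], 0, 2.5], [[0, 0, -0.4], 0, 2.5], [[0, 0, -0.3], 0, 2.5]]}}

```text
clock: 6.55
eef_pos: [524.9, -122.0, 161.6]
tcp_rot: [-3.141, -0.0, 1.559]
contact_force: [-1.0, 1.0, 0.3]
opening: 0.458
```

Request:
{"op": "servo_tool", "data": {"rows": [[[0, 0, -0.3], 0, 2.5], [[0, 0, -0.3], 0, 2.5], [[0, 0, -0.3], 0, 2.5], [[0, 0, -0.3], 0, 2.5], [[0, 0, 0], 0, 2.5]]}}

```text
clock: 6.97
eef_pos: [525.0, -122.2, 149.7]
tcp_rot: [-3.141, 0.0, 1.559]
contact_force: [0.5, -0.2, -1.0]
opening: 0.463
```

```bash
python3 m.py w7; python3 - <<'E'
from h import *
P=world(np.load('pics/w7.npz'))
for u in (285,320,350): print(u,[(v,P[v,u].round(1)[1:].tolist()) for v in range(130,230,4)])
s,d=grab('side','s7');zoom('s7',270,370,110,220,5,'s7z')
E
```

```text
6.9667 [ 525.  -122.2  149.7] [-3.1412e+00  1.0000e-04  1.5589e+00] [ 0.5 -0.2 -1. ] 0.46283289453057586
fin 3649 [ 524.9 -119.2  169.6] [[507.1, -125.6, 162.7], [542.9, -115.5, 172.1]]
body 8071 [[482.5, -124.9, 117.2], [567.5, -106.9, 146.7]]
485 -14 [ 485.3 -119.3  134. ] 98
505 -10 [ 507.9 -116.   139.6] 48
505 -14 [ 506.2 -115.6  135.1] 88
545 -10 [ 541.8 -116.1  139.9] 49
545 -14 [ 543.4 -115.9  135.2] 76
565 -14 [ 563.5 -120.   134. ] 76
285 [(130, [-65.0, 84.0]), (134, [-65.2, 103.7]), (138, [-65.4, 119.2]), (142, [-67.3, 119.0]), (146, [-69.3, 118.3]), (150, [-88.0, 6.6]), (154, [-91.0, 7.9]), (158, [-89.4, 35.3]), (162, [-88.9, 53.9]), (166, [-90.8, 58.3]), (170, [-92.6, 62.1]), (174, [-94.8, 64.4]), (178, [-97.1, 65.7]), (182, [-99.6, 66.6]), (186, [-102.4, 66.0]), (190, [-104.8, 66.9]), (194, [-107.8, 66.0]), (198, [-107.2, 77.1]), (202, [-107.2, 85.7]), (206, [-107.1, 93.7]), (210, [-106.9, 101.7]), (214, [-107.0, 108.0]), (218, [-106.8, 114.8]), (222, [-106.7, 121.3]), (226, [-108.3, 122.6])]
320 [(130, [-65.5, 80.8]), (134, [-65.6, 102.2]), (138, [-65.7, 118.8]), (142,
[... 368 characters left out ...]
3.6]), (210, [-106.9, 102.3]), (214, [-107.0, 108.8]), (218, [-107.5, 113.5]), (222, [-106.7, 121.6]), (226, [-109.0, 121.3])]
350 [(130, [-65.8, 80.0]), (134, [-65.9, 100.8]), (138, [-65.8, 118.5]), (142, [-67.7, 118.9]), (146, [-69.5, 119.2]), (150, [-88.4, 7.3]), (154, [-91.4, 8.6]), (158, [-89.5, 37.7]), (162, [-89.1, 55.2]), (166, [-91.1, 58.6]), (170, [-93.2, 61.6]), (174, [-95.0, 65.5]), (178, [-97.4, 66.5]), (182, [-100.3, 65.6]), (186, [-102.6, 67.0]), (190, [-105.4, 66.5]), (194, [-108.2, 66.2]), (198, [-107.3, 78.3]), (202, [-107.3, 86.7]), (206, [-107.2, 94.6]), (210, [-107.3, 101.6]), (214, [-107.3, 108.2]), (218, [-107.3, 114.6]), (222, [-107.4, 120.3]), (226, [-108.5, 123.0])]
```

View pics/s7z.png

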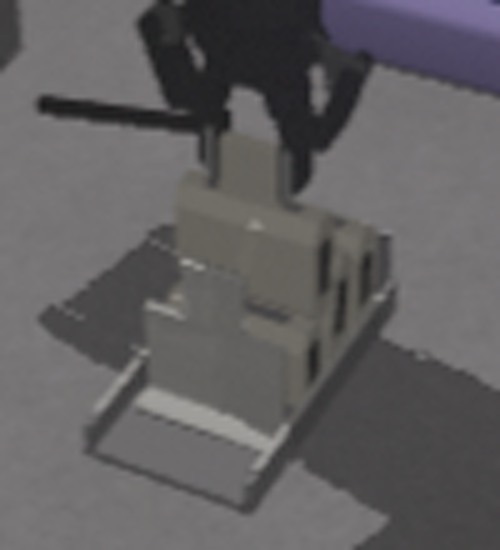

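The side view shows the foot entering between low and mid. Low slid about 2.5 mm upright at low force, so I'll continue down.

Request:
{"op": "servo_tool", "data": {"rows": [[[0, 0, -0.3], 0, 2.5], [[0, 0, -0.3], 0, 2.5], [[0, 0, -0.3], 0, 2.5], [[0, 0, -0.3], 0, 2.5], [[0, 0, -0.3], 0, 2.5]]}}

```text
clock: 7.48
eef_pos: [525.1, -122.0, 134.9]
tcp_rot: [-3.142, -0.0, 1.559]
contact_force: [0.2, 0.2, 1.0]
opening: 0.454
```

Request:
{"op": "servo_tool", "data": {"rows": [[[0, 0, -0.3], 0, 2.5], [[0, 0, -0.3], 0, 2.5], [[0, 0, -0.3], 0, 2.5], [[0, 0, 0], 0, 2.5]]}}

```text
clock: 7.82
eef_pos: [524.6, -122.0, 125.4]
tcp_rot: [-3.14, -0.0, 1.559]
contact_force: [-0.1, 0.8, -2.0]
opening: 0.457
```

```bash
python3 m.py w8; python3 - <<'E'
from h import *
P=world(np.load('pics/w8.npz'))
for u in (285,350): print(u,[(v,P[v,u].round(1)[1:].tolist()) for v in range(130,230,4)])
s,d=grab('side','s8');zoom('s8',270,370,110,220,5,'s8z')
E
```

```text
7.8167 [ 524.6 -122.   125.4] [-3.1403e+00 -3.0000e-04  1.5588e+00] [-0.1  0.8 -2. ] 0.45695892292775925
fin 3666 [ 524.5 -119.   145.2] [[506.7, -125.4, 138.3], [542.5, -115.3, 147.7]]
body 8091 [[482.1, -124.5, 92.8], [567.1, -106.5, 122.2]]
485 -14 [ 485.1 -119.6  109.7] 110
505 -10 [ 507.7 -115.7  115.3] 55
505 -14 [ 506.1 -115.6  110.7] 85
545 -10 [ 541.6 -115.9  115.4] 41
545 -14 [ 543.4 -115.5  110.8] 79
565 -14 [ 564.3 -120.   109.7] 67
285 [(130, [-65.2, 54.5]), (134, [-65.1, 78.1]), (138, [-64.9, 97.0]), (142, [-65.2, 109.6]), (146, [-65.7, 118.3]), (150, [-67.3, 118.4]), (154, [-69.0, 117.9]), (158, [-81.3, 56.2]), (162, [-82.9, 60.7]), (166, [-84.6, 63.6]), (170, [-86.3, 67.1]), (174, [-88.7, 66.6]), (178, [-91.2, 65.7]), (182, [-93.5, 65.9]), (186, [-96.0, 65.3]), (190, [-98.2, 65.9]), (194, [-102.1, 60.6]), (198, [-106.6, 54.0]), (202, [-106.4, 62.9]), (206, [-106.4, 70.9]), (210, [-106.6, 77.5]), (214, [-106.6, 84.2]), (218, [-106.9, 89.6]), (222, [-106.6, 96.4]), (226, [-107.8, 98.8])]
350 [(130, [-65.9, 51.5]), (134, [-65.9, 73.5]), (138, [-65.7, 93.0]), (142, [-65.9, 106.3]), (146, [-65.9, 119.0]), (150, [-67.5, 118.8]), (154, [-69.2, 118.3]), (158, [-81.6, 56.7]), (162, [-83.2, 61.1]), (166, [-85.0, 63.8]), (170, [-87.1, 64.8]), (174, [-89.3, 65.2]), (178, [-91.5, 65.9]), (182, [-94.1, 65.1]), (186, [-96.2, 66.0]), (190, [-99.0, 64.6]), (194, [-102.7, 60.2]), (198, [-106.7, 55.1]), (202, [-106.6, 63.7]), (206, [-107.0, 70.1]), (210, [-107.3, 76.4]), (214, [-106.8, 84.7]), (218, [-46.4, 258.2]), (222, [-106.5, 97.5]), (226, [-108.0, 99.2])]
```

View pics/s8z.png

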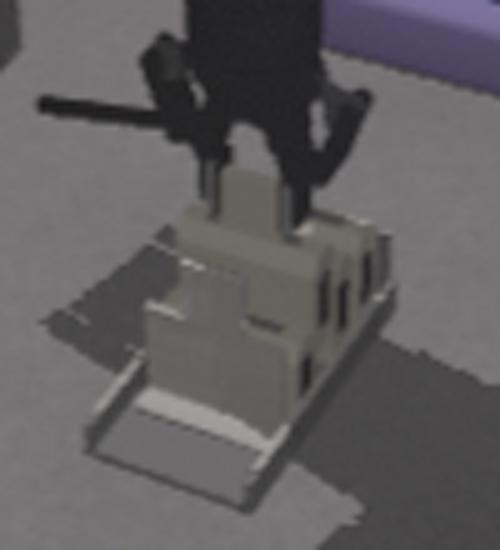

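Low is sliding upright and the insertion is smooth. I'll take it down to the floor, with 26.6 mm to go.

Request:
{"op": "servo_tool", "data": {"rows": [[[0, 0, -0.3], 0, 2.5], [[0, 0, -0.3], 0, 2.5], [[0, 0, -0.3], 0, 2.5], [[0, 0, -0.3], 0, 2.5], [[0, 0, -0.3], 0, 2.5]]}}

```text
clock: 8.33
eef_pos: [525.1, -122.1, 110.9]
tcp_rot: [-3.141, -0.0, 1.559]
contact_force: [-0.2, 0.5, -0.5]
opening: 0.46
```

Request:
{"op": "servo_tool", "data": {"rows": [[[0, 0, -0.3], 0, 2.5], [[0, 0, -0.3], 0, 2.5], [[0, 0, -0.2], 0, 2.5], [[0, 0, -0.1], 0, 2.5], [[0, 0, 0], 0, 2.5]]}}

```text
clock: 8.75
eef_pos: [525.0, -122.1, 102.0]
tcp_rot: [-3.141, -0.0, 1.559]
contact_force: [-0.4, 1.2, -0.8]
opening: 0.457
```

Request:
{"op": "servo_tool", "data": {"rows": [[[0, 0, -0.1], 0, 2.5], [[0, 0, -0.1], 0, 2.5], [[0, 0, 0], 0, 2.5]]}}

```text
clock: 9.0
eef_pos: [525.2, -122.1, 100.2]
tcp_rot: [3.142, 0.0, 1.559]
contact_force: [0.5, 0.4, -1.0]
opening: 0.461
```

Request:
{"op": "servo_tool", "data": {"rows": [[[0, 0, -0.1], 0, 2.5], [[0, 0, -0.05], 0, 2.5], [[0, 0, 0], 0, 2.5]]}}

```text
clock: 9.25
eef_pos: [525.2, -122.2, 98.8]
tcp_rot: [3.142, 0.0, 1.559]
contact_force: [-0.2, 0.1, -1.4]
opening: 0.458
```

Request:
{"op": "servo_tool", "data": {"rows": [[[0, 0, -0.05], 0, 2.5], [[0, 0, -0.05], 0, 2.5], [[0, 0, 0], 0, 2.5]]}}

```text
clock: 9.5
eef_pos: [525.2, -122.2, 98.7]
tcp_rot: [3.141, 0.0, 1.559]
contact_force: [-4.4, 0.5, 11.3]
opening: 0.463
```

There is 11 N of contact at z=98.7, which is the expected floor height. I'll release and rise.

Request:
{"op": "servo_tool", "data": {"rows": [[[0, 0, 0.05], 0, 4.6], [[0, 0, 0], 0, 5.5], [[0, 0, 0], 0, 6.0], [[0, 0, 0], 0, 6.0], [[0, 0, 0], 0, 6.0]]}}

```text
clock: 9.92
eef_pos: [525.1, -122.2, 98.2]
tcp_rot: [-3.141, 0.0, 1.559]
contact_force: [0.5, -0.0, -0.2]
opening: 0.705
```

Request:
{"op": "servo_tool", "data": {"rows": [[[0, 0, 1.0], 0, 6.0], [[0, 0, 3.0], 0, 6.0], [[0, 0, 4.0], 0, 6.0], [[0, 0, 4.0], 0, 6.0], [[0, 0, 1.0], 0, 6.0]]}}

```text
clock: 10.33
eef_pos: [527.9, -122.8, 235.0]
tcp_rot: [3.133, 0.002, 1.559]
contact_force: [0.4, -0.3, 0.3]
opening: 0.701
```

```bash
python3 - <<'E'
from h import *
s,d=grab('wrist','w9'); print(s['clock'],s['eef_pos'],s['tcp_rot'],s['contact_force'])
P=world(np.load('pics/w9.npz'))
for u in (275,320,360): print(u,[(v,P[v,u].round(1)[1:].tolist()) for v in range(96,300,4)])
s,d=grab('side','s9');zoom('s9',270,370,110,220,5,'s9z')
E
```

```text
10.3333 [ 527.88531167 -122.79001728  234.9960696 ] [3.13331085e+00 1.86416039e-03 1.55881937e+00] [ 0.36108134 -0.31240347  0.31622501]
275 [(96, [-47.6, 12.7]), (100, [-51.4, 11.9]), (104, [-55.2, 11.1]), (108, [-59.0, 11.4]), (112, [-62.9, 11.3]), (116, [-65.0, 43.0]), (120, [-66.4, 76.1]), (124, [-69.5, 76.6]), (128, [-78.5, 12.1]), (132, [-78.5, 51.9]), (136, [-81.3, 58.6]), (140, [-84.4, 62.0]), (144, [-87.4, 65.8]), (148, [-90.8, 66.3]), (152, [-94.5, 65.1]), (156, [-98.0, 64.8]), (160, [-102.6, 59.3]), (164, [-106.9, 56.1]), (168, [-107.3, 71.9]), (172, [-109.8, 77.1]), (176, [-112.5, 80.4]), (180, [-115.8, 81.4]), (184, [-118.8, 83.5]), (188, [-122.8, 81.5]), (192, [-126.1, 82.4]), (196, [-131.5, 76.0]), (200, [-136.0, 73.3]), (204, [-138.4, 77.6]), (208, [-141.1, 80.7]), (212, [-144.5, 81.6]), (216, [-148.3, 81.6]), (220, [-151.9, 81.9]), (224, [-155.2, 83.0]), (228, [-164.2, 69.9]), (232, [-166.9, 73.0]), (236, [-168.9, 77.8]), (240, [-171.0, 82.0]), (244, [-174.6, 82.7]), (248, [-178.8, 82.1]), (252, [-182.4, 82.8]), (256, [-200.8, 53.4]), (260, [-201.0, 61.9]), (264, [-2
[... 1797 characters left out ...]
 [-113.0, 82.5]), (180, [-116.4, 82.6]), (184, [-120.0, 82.3]), (188, [-123.4, 82.9]), (192, [-127.3, 81.5]), (196, [-133.3, 73.2]), (200, [-136.9, 73.8]), (204, [-139.4, 77.7]), (208, [-141.8, 81.7]), (212, [-145.3, 82.4]), (216, [-148.8, 82.9]), (220, [-152.7, 82.5]), (224, [-157.7, 79.3]), (228, [-165.1, 70.2]), (232, [-167.4, 74.6]), (236, [-169.4, 79.1]), (240, [-171.8, 82.6]), (244, [-176.2, 81.5]), (248, [-179.4, 83.1]), (252, [-183.4, 83.0]), (256, [-202.3, 53.0]), (260, [-202.0, 62.3]), (264, [-205.3, 64.3]), (268, [-243.5, 1.3]), (272, [-249.2, 0.7]), (276, [-254.6, 0.6]), (280, [-259.4, 1.7]), (284, [-265.2, 1.1]), (288, [-271.0, 0.5]), (292, [-46.9, 367.6]), (296, [-280.9, 2.4])]
```

View pics/s9z.png

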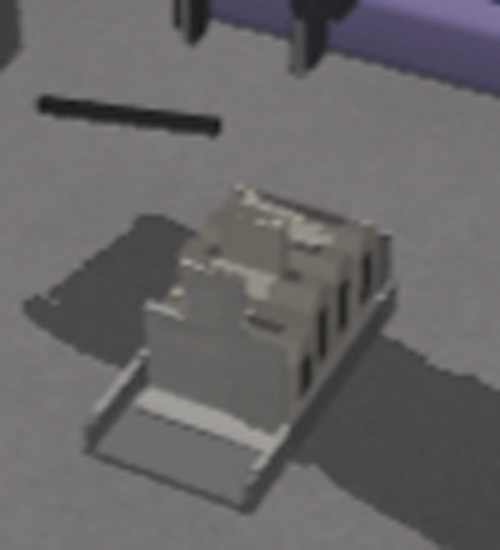

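View pics/w9.png

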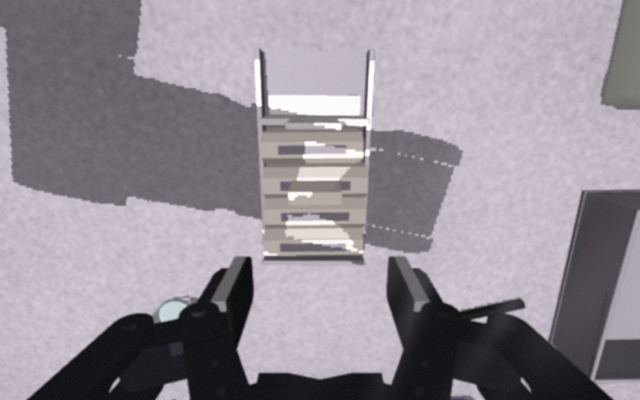

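All four cassettes stand upright. The inserted one's top (z≈82.4) matches the talls, so it is home. In the wrist view the follower tab is at row ~122 and the cassettes at rows 130–258. I'll shut the fingers and go behind the tab.

Request:
{"op": "servo_tool", "data": {"rows": [[[-0.1, 3.0, 0], 0.005, 3], [[-0.1, 3.5, 0], 0.005, 1], [[0, 3.5, 0], 0.002, 0], [[0, 0.3, -1.0], 0, 0], [[0, 0, -3.0], 0, 0]], "squeeze": 40}}

```text
clock: 10.85
eef_pos: [524.9, -17.3, 190.0]
tcp_rot: [3.136, 0.0, 1.574]
contact_force: [1.5, 0.1, 0.7]
opening: 0.006
```

Request:
{"op": "servo_tool", "data": {"rows": [[[0, 0, -3.0], 0, 0], [[0, 0, -3.0], 0, 0], [[0, 0, -2.4], 0, 0], [[0, 0, -1.0], 0, 0], [[0, 0, 0], 0, 0]]}}

```text
clock: 11.27
eef_pos: [520.6, -19.2, 91.2]
tcp_rot: [-3.135, -0.0, 1.571]
contact_force: [1.0, -0.6, 0.9]
opening: -0.002
```

```bash
python3 - <<'E'
from h import *
s,d=grab('wrist','w10'); print(s['clock'],s['eef_pos'],s['tcp_rot'],s['contact_force'],s['opening'])
s,d=grab('side','s10');zoom('s10',270,370,110,220,5,'s10z')
E
```

```text
11.2667 [520.63738983 -19.2392372   91.24642705] [-3.13547168e+00 -1.68192541e-04  1.57070134e+00] [ 1.04847093 -0.63568335  0.90487826] -0.002409021444091909
```

View pics/s10z.png

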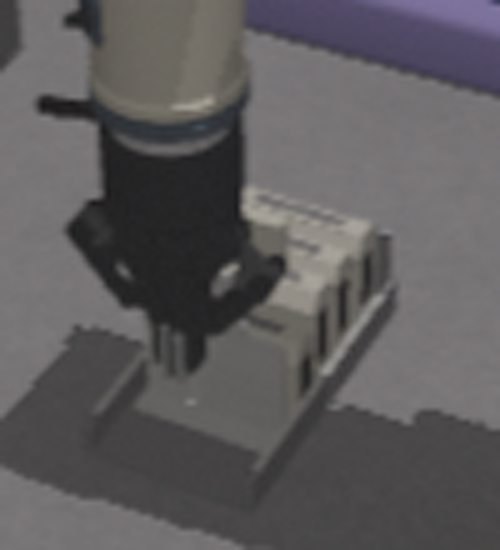

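View pics/w10.png

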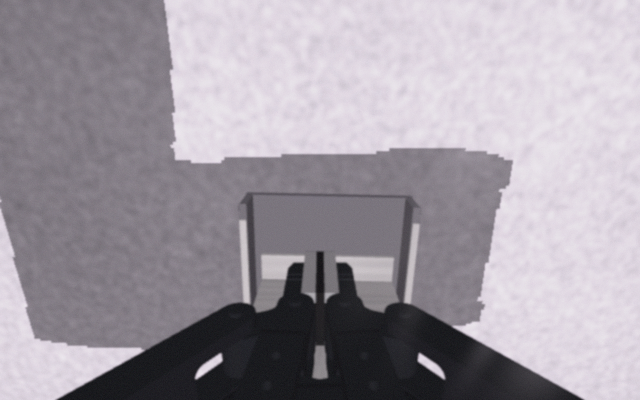

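The shut fingers are behind the tab with free space around them. I'll raise slightly, centre, and advance while watching force.

Request:
{"op": "servo_tool", "data": {"rows": [[[0.4, -0.3, 0.6], -0.006, 0], [[0, -0.8, 0], -0.005, 0], [[0, -0.8, 0], 0, 0], [[0, -0.6, 0], 0, 0], [[0, -0.3, 0], 0, 0]]}}

```text
clock: 11.78
eef_pos: [527.4, -48.4, 100.9]
tcp_rot: [3.14, 0.0, 1.559]
contact_force: [0.2, 0.9, 0.3]
opening: 0.0
```

Request:
{"op": "servo_tool", "data": {"rows": [[[0, -0.3, 0], 0, 0], [[0, -0.3, 0], 0, 0], [[0, -0.2, 0], 0, 0], [[0, -0.2, 0], 0, 0], [[0, 0, 0], 0, 0]]}}

```text
clock: 12.2
eef_pos: [527.0, -57.3, 100.2]
tcp_rot: [-3.141, -0.0, 1.56]
contact_force: [-0.1, 0.5, 0.1]
opening: -0.002
```

Request:
{"op": "servo_tool", "data": {"rows": [[[0, -0.2, 0], 0, 0], [[0, -0.2, 0], 0, 0], [[0, -0.2, 0], 0, 0], [[0, -0.2, 0], 0, 0]]}}

```text
clock: 12.53
eef_pos: [526.9, -64.9, 100.2]
tcp_rot: [-3.141, -0.001, 1.56]
contact_force: [-0.6, 4.2, 1.0]
opening: 0.0
```

Contact is made, with about 4 N. I'll continue pushing.

Request:
{"op": "servo_tool", "data": {"rows": [[[0, -0.2, 0], 0, 0], [[0, -0.2, 0], 0, 0], [[0, -0.2, 0], 0, 0], [[0, -0.2, 0], 0, 0]]}}

```text
clock: 12.87
eef_pos: [526.8, -72.9, 100.2]
tcp_rot: [-3.141, -0.001, 1.559]
contact_force: [-0.6, 21.6, 3.8]
opening: 0.0
```

Request:
{"op": "servo_tool", "data": {"rows": [[[0, -0.15, 0], 0, 0], [[0, -0.15, 0], 0, 0], [[0, -0.15, 0], 0, 0]]}}

```text
clock: 13.12
eef_pos: [526.8, -73.2, 100.3]
tcp_rot: [-3.141, -0.008, 1.556]
contact_force: [-0.2, 43.7, 6.6]
opening: 0.001
```

```bash
python3 - <<'E'
from h import *
s,d=grab('side','s11');zoom('s11',270,370,110,220,5,'s11z')
P=world(np.load('pics/s11.npz')); print(s['contact_force'],s['eef_pos'])
s,d=grab('top','t11');zoom('t11',330,430,150,210,8,'t11z')
E
```

```text
[-0.15286451 43.67199442  6.61943744] [526.8112748  -73.22035228 100.28296934]
```

View pics/s11z.png

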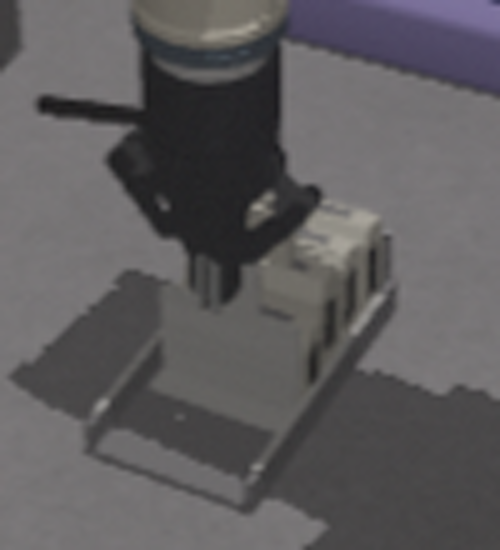

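Force rose to 44 N against a hard stop. I'll back off and inspect.

Request:
{"op": "servo_tool", "data": {"rows": [[[0, 0.6, 0], 0, 0], [[0, 1.0, 0], 0, 0], [[0, 2.5, 0], 0, 0], [[0, 2.0, 1.0], 0, 0], [[0, 0, 3.5], 0, 0]]}}

```text
clock: 13.63
eef_pos: [524.2, -14.4, 141.8]
tcp_rot: [-3.134, -0.0, 1.561]
contact_force: [0.8, -0.6, 0.1]
opening: 0.003
```

Request:
{"op": "servo_tool", "data": {"rows": [[[0, 0, 4], 0, 0], [[0, 0, 4], 0, 0], [[0, -1.0, 1.5], 0, 0], [[0, 0, 0], 0, 0], [[0, 0, 0], 0, 0]]}}

```text
clock: 14.05
eef_pos: [527.7, -27.2, 241.1]
tcp_rot: [3.139, 0.001, 1.559]
contact_force: [0.2, 0.2, -1.5]
opening: -0.0
```

```bash
python3 - <<'E'
from h import *
s,d=grab('wrist','w12'); print(s['clock'],s['eef_pos'],s['tcp_rot'],s['contact_force'])
zoom('w12',230,410,60,330,2.2,'w12z')
P=world(np.load('pics/w12.npz'))
for u in (280,320,355): print(u,[(v,P[v,u].round(1)[1:].tolist()) for v in range(110,330,4)])
s,d=grab('side','s12');zoom('s12',270,370,110,220,5,'s12z')
E
```

```text
14.05 [527.7399893  -27.16319978 241.06424841] [3.13898623e+00 7.96890972e-04 1.55911331e+00] [ 0.21138954  0.1890263  -1.47427154]
280 [(110, [34.3, 3.5]), (114, [30.2, 1.0]), (118, [26.1, 1.7]), (122, [21.9, 0.2]), (126, [17.9, 1.5]), (130, [13.8, 2.1]), (134, [9.5, 1.3]), (138, [5.2, 0.8]), (142, [1.0, 0.8]), (146, [-3.3, 0.9]), (150, [-6.8, 6.1]), (154, [-10.9, 7.0]), (158, [-15.1, 7.6]), (162, [-19.4, 7.9]), (166, [-23.8, 7.7]), (170, [-28.5, 5.8]), (174, [-32.7, 6.9]), (178, [-37.1, 7.1]), (182, [-41.6, 7.1]), (186, [-45.7, 8.8]), (190, [-50.3, 8.3]), (194, [-55.2, 7.2]), (198, [-59.9, 7.2]), (202, [-64.6, 6.9]), (206, [-67.9, 11.2]), (210, [-72.2, 12.1]), (214, [-76.8, 12.4]), (218, [-81.6, 12.4]), (222, [-83.4, 20.1]), (226, [-83.9, 31.0]), (230, [-83.5, 43.4]), (234, [-83.5, 54.1]), (238, [-83.7, 63.9]), (242, [-83.4, 74.0]), (246, [-87.0, 75.4]), (250, [-95.5, 65.9]), (254, [-100.0, 65.6]), (258, [-104.7, 64.9]), (262, [-109.3, 64.5]), (266, [-116.8, 58.4]), (270, [-117.0, 66.5]), (274, [-117.7, 73.4]), (278, [-120.4, 76.4]), (282, [-122.8, 79.7]), (286, [-125.9, 81.9]), (2
[... 1921 characters left out ...]
(206, [-68.7, 11.7]), (210, [-73.5, 11.1]), (214, [-78.3, 10.8]), (218, [-82.7, 11.9]), (222, [-85.1, 18.1]), (226, [-85.6, 29.0]), (230, [-84.6, 42.9]), (234, [-85.1, 52.3]), (238, [-85.2, 62.4]), (242, [-85.2, 71.9]), (246, [-88.3, 74.2]), (250, [-97.0, 64.7]), (254, [-101.2, 64.9]), (258, [-105.3, 65.4]), (262, [-110.0, 64.7]), (266, [-118.2, 57.6]), (270, [-118.1, 66.2]), (274, [-120.0, 70.8]), (278, [-121.4, 76.2]), (282, [-124.0, 79.2]), (286, [-20.5, 258.7]), (290, [-21.3, 260.3]), (294, [-20.8, 263.7]), (298, [-15.9, 274.0]), (302, [-16.1, 276.0]), (306, [-16.9, 277.1]), (310, [-15.4, 281.3]), (314, [-15.7, 283.0]), (318, [-15.8, 284.9]), (322, [-16.1, 286.4]), (326, [-16.1, 288.2])]
```

View pics/s12z.png

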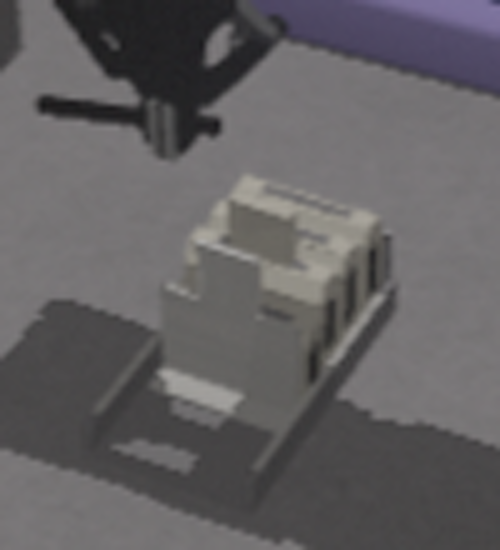

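View pics/w12.png

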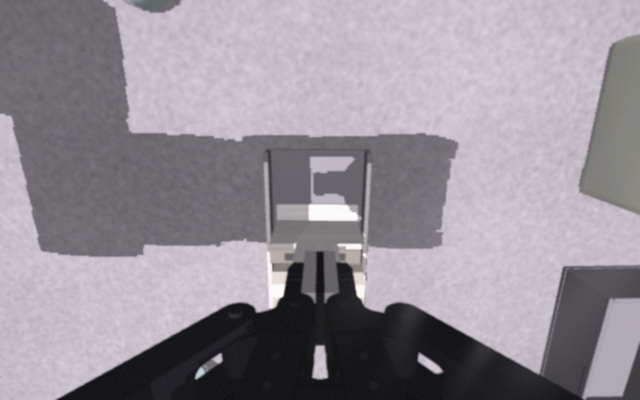

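The follower front is at about −89.4 and the end plate at about −201.5, so the row occupies 112 mm = 4×28, which is snug. I'll check the whole row from above with the fingers open.

Request:
{"op": "servo_tool", "data": {"rows": [[[0, -0.5, 3.0], 0, 4], [[0, -2.0, 2], 0, 6], [[0, -3.0, 1], 0, 8.5], [[0, -2.0, 0], 0, 8.5], [[0, 0, 0], 0, 8.5]]}}

```text
clock: 14.57
eef_pos: [526.9, -104.3, 299.2]
tcp_rot: [-3.14, 0.001, 1.558]
contact_force: [-1.0, -0.1, 0.1]
opening: 0.71
```

Request:
{"op": "servo_tool", "data": {"rows": [[[0, 0, 0], 0, 8.5], [[0, 0, 0], 0, 8.5], [[0, 0, 0], 0, 8.5]]}}

```text
clock: 14.82
eef_pos: [526.7, -100.7, 299.1]
tcp_rot: [-3.14, -0.001, 1.56]
contact_force: [0.0, 0.0, 0.4]
opening: 0.992
```

```bash
python3 - <<'E'
from h import *
s,d=grab('wrist','w13'); print(s['clock'],s['eef_pos'],s['tcp_rot'],s['contact_force'])
zoom('w13',230,410,60,330,2.2,'w13z')
P=world(np.load('pics/w13.npz'))
for u in (280,320,350): print(u,[(v,P[v,u].round(1)[1:].tolist()) for v in range(110,300,3) if P[v,u,2]>20])
E
```

```text
14.8167 [ 526.67391236 -100.70757534  299.08919645] [-3.13950907e+00 -6.64491474e-04  1.56035761e+00] [0.01270036 0.04983053 0.42251384]
280 [(149, [-83.4, 33.9]), (152, [-83.7, 54.7]), (155, [-83.7, 74.4]), (158, [-86.7, 75.4]), (161, [-92.6, 60.2]), (164, [-95.1, 64.6]), (167, [-98.3, 64.8]), (170, [-101.5, 65.5]), (173, [-104.9, 65.0]), (176, [-108.6, 63.5]), (179, [-113.1, 58.7]), (182, [-116.5, 58.8]), (185, [-117.0, 70.2]), (188, [-119.3, 74.1]), (191, [-121.4, 78.7]), (194, [-123.6, 82.7]), (197, [-126.9, 82.5]), (200, [-130.2, 82.9]), (203, [-133.3, 83.3]), (206, [-136.9, 82.6]), (209, [-144.3, 70.3]), (212, [-146.1, 75.4]), (215, [-149.1, 76.9]), (218, [-150.6, 82.2]), (221, [-153.6, 83.5]), (224, [-157.5, 82.3]), (227, [-161.4, 81.1]), (230, [-164.3, 82.6]), (233, [-172.9, 70.2]), (236, [-174.2, 76.0]), (239, [-176.9, 78.0]), (242, [-178.3, 83.2]), (245, [-182.6, 81.5]), (248, [-185.9, 82.2]), (251, [-189.3, 82.8]), (254, [-194.2, 80.1])]
320 [(149, [-84.5, 29.6]), (152, [-84.4, 52.7]), (155, [-84.5, 71.8]), (158, [-84.5, 90.2]), (161, [-84.5, 106.8]), (164, [-85.0, 119.3])
[... 822 characters left out ...]
.8, 64.2]), (167, [-99.1, 64.5]), (170, [-102.1, 65.5]), (173, [-105.5, 65.1]), (176, [-108.8, 65.4]), (179, [-112.6, 63.6]), (182, [-118.0, 55.5]), (185, [-25.2, 431.9]), (188, [-120.0, 74.1]), (191, [-122.7, 76.2]), (194, [-124.5, 81.7]), (197, [-127.6, 82.5]), (200, [-131.0, 82.3]), (203, [-133.9, 83.6]), (206, [-137.5, 82.8]), (209, [-143.7, 74.1]), (212, [-147.7, 72.7]), (215, [-149.5, 77.4]), (218, [-152.0, 80.2]), (221, [-154.9, 81.7]), (224, [-158.5, 81.3]), (227, [-161.7, 82.1]), (230, [-165.4, 81.5]), (233, [-172.6, 72.6]), (236, [-176.0, 73.2]), (239, [-178.2, 76.6]), (242, [-179.9, 80.9]), (245, [-182.8, 82.5]), (248, [-186.6, 82.1]), (251, [-189.9, 82.9]), (254, [-193.8, 82.3])]
```

View pics/w13z.png

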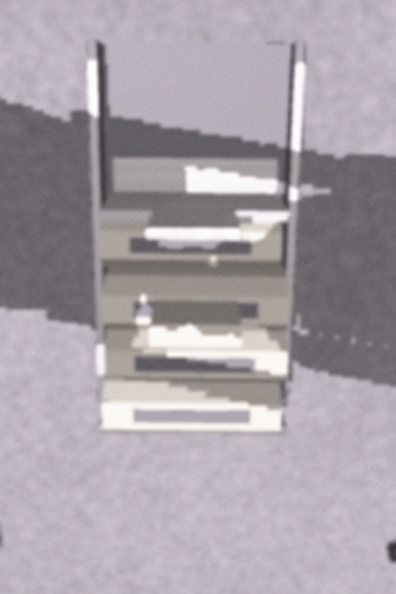

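The row's front faces stand 28 mm apart (−89.4, −117.3, −145, −173) up to the end plate at −201.5. All tops are level at 65 for low and 82 for the talls. The robot is clear, so I'll hand in.

```bash
python3 - <<'E'
from rig import r
print(r.sense()['clock'], r.sign_off())
E
```

```text
the job is handed in; nothing more can be done
14.8667 None
```

I filed the loose cassette upright between the low and tall cassettes and slid the follower up against the row. I then let go, retreated and handed the job in at 14.9 s.

**Filing:** I pinched the cassette by its fin and pushed it straight down into the gap until it met the tray floor with about 11 N. Its top then stood level with the tall cassettes.

**Snugness:** The last wrist view shows all four cassettes upright. The front faces sit about 28 mm apart, and the row fills about 112 mm between the follower and the end plate, so there is no play.

**Disagreements:**
- **Push force:** The shut fingertips briefly reached 44 N on the follower tab as the row came solid. That is below the 120 N wrist limit but above the 40 N limit, which covers the arm and gripper body. Only the fingertips should have been touching, though I can't confirm how it is counted.
- **Follower travel:** I measured about 19 mm of movement against the expected reading of 20 mm. Either it started about 1 mm forward, or this is within the 2 mm calibration error.

I moved well clear of the jars and other bench items and saw no unintended contact. I did not measure their positions again at the end.

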